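Set the flip tags on the stock rack

ROBOT

A 6-joint arm with a two-finger parallel gripper is mounted at the origin on a cart in front of the work surface, level with it; the furniture and walls round the work are solid. World frame = base frame: x ahead of the robot, y to its left, z up, the work surface at z = 0. Lengths are in mm, angles in rad, forces in N, time in s.
With the tool pointing down it reaches from about 300 to 775 mm from the base axis. Payload 14.6 kg.
Tool frame: the origin (TCP) lies between the finger pads; the fingertips stand 11 mm ahead of it and the grasp point (between the pads) lies 8 mm behind it; z points along the fingers, y is the line along which they close (so a half turn about z gives the same grasp; the last joint's range is limited). The gripper opens to 94 mm and grips with 3 to 60 N. Pads are 16 mm wide; open, the fingers measure 119 mm over their backs; the gripper's body (75 mm by 177 mm) begins 78 mm behind the grasp point.
Start: joints at [1.2, 0.3, 1.521, -0, 1.321, -0.067], TCP at [164.529, 524.804, 216.446] pointing down, gripper open.
Joint ranges: [-3.03, 3.03], [-0.79, 2.21], [0.23, 2.52], [-1.04, 4.18], [0, 3.07], [-2.55, 2.55]. Speed limits (rad/s): [2.22, 2.22, 2.57, 3.14, 3.14, 3.14].

INTERFACE

Orientations are given as [roll, pitch, yaw] about the fixed x, y, z axes, in that order (R = Rz(yaw) Ry(pitch) Rx(roll)).
In Python, from cell import manip gives the robot as it stands. The module is installed in compiled form; this text tells all that it offers.
- The arm moves only by the tool arm_command, never from a script. Its argument "rows" is one flat list of numbers, 5 for each row, row after row: the shift along the world's x, y, z in mm, then the turn about the world's z in degrees, then the finger opening in mm, from 0 to 94. In form: [dx, dy, dz, twist, jaw, dx, dy, dz, twist, jaw, ...]. A call has 1 to 5 rows; each row shifts and turns the commanded pose from where the row before left it; what a row does not reach is not made up. A row lasts 1/8 s, in which the tool goes at most 62.5 mm and 10.7 degrees, less where a joint would pass 70% of its speed; a pose out of reach is approached as far as the arm can. A call is refused whole if a number of a shift passes 62.5 or a number of a turn 10.7, either way. A call with a gripper value outside its range is refused whole. The fingers move at their own pace and stop on an object; "newtons" is the grip in N (left out, the last holds). Time passes only in rows, so rows that do not move let the fingers close. It gives the time, the measured TCP pose, the force and the opening at its end, in the units of the state.
- manip.read_state(): the state, without advancing time (a new reading comes with each control period).
- manip.camera(name): name is "side" or "top"; returns a dict with "image" (420x560x3 uint8, blue, green, red), "z_map" (420x560 float32, mm along the optical axis (not along the pixel's ray), 0 where there is no reading), "fx", "fy", "cx", "cy" (pixels), "D" ([k1, k2, p1, p2, k3] as OpenCV has them; the pictures are not rectified), "pose" (4x4, takes a point from camera to world coordinates). Camera axes: x right, y down, z forward; pixel columns grow to the right and rows downward; lengths in mm; the calibration is good to about 2 mm. A picture is of the moment at which its call begins.
- manip.sign_off(): hands the job in, once; it reports no verdict.
The state is a dict: "clock": time; "joints": joint angles; "qd": joint speeds; "effort": joint torques, N m; "eef_pos": TCP position; "eef_rot": TCP orientation; "wrist_force": force on the tool from outside, world axes, zero at the start; "moment": the same for the moment, N m; "finger_gap": finger opening in mm.
Only numpy, scipy, OpenCV 4.12 (cv2) and the standard library are available. Lean on these libraries where they do the work, as an engineer would, in place of code of your own. Each camera call takes 0.05 s, during which the arm holds its last target. There are 200 camera calls.

TASK

Correct the flip tags on the stock rack so that only the full bins show green: with a fingertip, gently push the finger pin of each wrong tag over to its other side, so that each tag in front of a bin with a unit in both compartments shows green and each tag in front of a half-full or empty bin shows red. Do not pinch the tags, and do not pick up or shift the units or anything else on the bench.

Things in the scene. Friction and masses are not known exactly. Their poses are not given: they have to be found in the camera images.
- rack: Stock rack, fixed: grey steel tray 444 mm wide (y), 222 mm deep (x), 26 mm rim, with an aluminium profile 40 mm high along its front, robot-side edge. Four bays in a row along y, 110 mm apart: a flip tag on the profile and a blue bin behind it. Origin: centre of underside, on the bench. +x from tags to bins, away from the robot; +y left; yaw up to 0.15 rad. Tags and bins share its axes.
- tag_a: Flip tag A. Black V-shaped cradle, 56 mm long in x, on the profile. Origin: centre of its underside, 40 mm above the bench. A flap, red on one side and green on the other, is hinged at the bottom of the V (hinge line along x, 24 mm above the origin) and lies on the left or the right wing, 40 degrees from upright. Lying right the whole V shows green, lying left it shows red. Tags may stand at any bay.
- flap_a (a joint): Flap of tag A: 0 = lying left, red showing; 1.396 = lying right, green showing; 0.698 = upright. About 30 g on a nearly free hinge: past upright it falls to the other stop by itself.
- bin_a: Blue open bin 138 mm (x) by 86 mm (y), 38 mm high, fixed in the rack; a cross wall makes a front and a back compartment, centres 34 mm before and behind the origin. Full = a black unit in both compartments. Its tag is the one straight in front, tag origin 118 mm before (-x) the bin's. Origin: centre of its underside. Bins may stand at any bay.
- tag_b: Flip tag B, same as A. On every tag a white round finger pin, 8 mm thick, runs along the flap's free edge, 52 mm from the hinge line and parallel to it. It sticks out towards the robot, free from 27 to 64 mm in front (-x) of the tag's origin. Resting, its axis is 33 mm left (red) or right (green) of the origin and 64 mm above it; upright, 76 mm above it. Its tip is round.
- flap_b (a joint): Flap of tag B: 0 = lying left, red showing; 1.396 = lying right, green showing; 0.698 = upright. About 30 g on a nearly free hinge: past upright it falls to the other stop by itself.
- bin_b: Blue open bin 138 mm (x) by 86 mm (y), 38 mm high, fixed in the rack; a cross wall makes a front and a back compartment, centres 34 mm before and behind the origin. Full = a black unit in both compartments. Its tag is the one straight in front, tag origin 118 mm before (-x) the bin's. Origin: centre of its underside. Bins may stand at any bay.
- tag_c: Flip tag C, same as A. To flip any tag: set closed fingers beside the outer side of the pin, in front of the cradle, tips below the pin but above the profile (over 50 mm above the bench), and push it sideways past upright; the pin slides up the finger or is followed up. Pins of neighbouring tags that lean to each other are 44 mm apart between axes.
- flap_c (a joint): Flap of tag C: 0 = lying left, red showing; 1.396 = lying right, green showing; 0.698 = upright. About 30 g on a nearly free hinge: past upright it falls to the other stop by itself.
- bin_c: Blue open bin 138 mm (x) by 86 mm (y), 38 mm high, fixed in the rack; a cross wall makes a front and a back compartment, centres 34 mm before and behind the origin. Full = a black unit in both compartments. Its tag is the one straight in front, tag origin 118 mm before (-x) the bin's. Origin: centre of its underside. Bins may stand at any bay.
- tag_d: Flip tag D, same as A: cradle, flap and finger pin have the same sizes. The cradle's wings end 43 mm from the hinge line and do not reach the free part of the pin; under that part there is nothing but the profile's front edge and the bench.
- flap_d (a joint): Flap of tag D: 0 = lying left, red showing; 1.396 = lying right, green showing; 0.698 = upright. About 30 g on a nearly free hinge: past upright it falls to the other stop by itself.
- bin_d: Blue open bin 138 mm (x) by 86 mm (y), 38 mm high, fixed in the rack; a cross wall makes a front and a back compartment, centres 34 mm before and behind the origin. Full = a black unit in both compartments. Its tag is the one straight in front, tag origin 118 mm before (-x) the bin's. Origin: centre of its underside. Bins may stand at any bay.
- unit_1: Loose black round unit with a white cap, 54 mm diameter, 44 mm high, standing in a compartment of one of the bins; origin: centre of its underside.
- unit_2: Loose black round unit with a white cap, 54 mm diameter, 44 mm high, standing in a compartment of one of the bins; origin: centre of its underside.
- unit_3: Loose black round unit with a white cap, 54 mm diameter, 44 mm high, standing in a compartment of one of the bins; origin: centre of its underside.
- unit_4: Loose black round unit with a white cap, 54 mm diameter, 44 mm high, standing in a compartment of one of the bins; origin: centre of its underside.
- unit_5: Loose black round unit with a white cap, 54 mm diameter, 44 mm high, standing in a compartment of one of the bins; origin: centre of its underside.
- marker: Bystander: black marker pen, 118 mm long, lying; loose; origin: centre of its underside.
- tape_roll: Bystander: brown roll of tape, 71 mm, lying flat; loose; origin: centre of its underside.
- glue_bottle: Bystander: small red bottle with black nozzle, 92 mm high; loose; origin: centre of its underside.
- pump_bottle: Bystander: white pump bottle with blue collar, 67 mm wide, 137 mm high; loose; origin: centre of its underside.
- jig_block: Bystander: black jig block 62 x 80 x 28 mm; loose; origin: centre of its underside.
- caliper: Bystander: caliper, 245 mm long, lying flat; loose; origin: centre of its underside.

How it is judged (in metres and radians):
At the end, for the whole second after the job is handed in: Every tag in front of a bin with two units has its flap resting on the right stop (joint over 1.25 rad, green), every other tag has its flap on the left stop (joint under 0.15 rad, red), all flaps are at rest (under 0.1 rad/s) and every unit is within 12 mm of where it stood ((((horizontal distance between tag_a and bin_a below 0.14 m or horizontal distance between tag_a and bin_b below 0.14 m) and value of joint flap_a above 1.25 rad) or (not (horizontal distance between tag_a and bin_a below 0.14 m or horizontal distance between tag_a and bin_b below 0.14 m) and value of joint flap_a below 0.15 rad)) and velocity of joint flap_a between -0.1 and 0.1 rad/s and (((horizontal distance between tag_b and bin_a below 0.14 m or horizontal distance between tag_b and bin_b below 0.14 m) and value of joint flap_b above 1.25 rad) or (not (horizontal distance between tag_b and bin_a below 0.14 m or horizontal distance between tag_b and bin_b below 0.14 m) and value of joint flap_b below 0.15 rad)) and velocity of joint flap_b between -0.1 and 0.1 rad/s and (((horizontal distance between tag_c and bin_a below 0.14 m or horizontal distance between tag_c and bin_b below 0.14 m) and value of joint flap_c above 1.25 rad) or (not (horizontal distance between tag_c and bin_a below 0.14 m or horizontal distance between tag_c and bin_b below 0.14 m) and value of joint flap_c below 0.15 rad)) and velocity of joint flap_c between -0.1 and 0.1 rad/s and (((horizontal distance between tag_d and bin_a below 0.14 m or horizontal distance between tag_d and bin_b below 0.14 m) and value of joint flap_d above 1.25 rad) or (not (horizontal distance between tag_d and bin_a below 0.14 m or horizontal distance between tag_d and bin_b below 0.14 m) and value of joint flap_d below 0.15 rad)) and velocity of joint flap_d between -0.1 and 0.1 rad/s and distance of each of unit_1, unit_2, unit_3, unit_4, unit_5 from where it was at the start of the episode below 0.012 m); the robot touches nothing.
It fails at once if a unit is lifted, tipped or pushed about in its bin (distance of any of unit_1, unit_2, unit_3, unit_4, unit_5 from where it was at the start of the episode above 0.02 m).
It fails at once if a tool or bottle on the bench is moved (distance of any of marker, tape_roll, glue_bottle, pump_bottle, jig_block, caliper from where it was at the start of the episode above 0.03 m).
It fails at once if a tag is forced or pinched (over 8 N from the fingers) (contact force between any of tag_a, tag_b, tag_c, tag_d and the fingers above 8 N).
It also fails if it takes over 35 s, if anything falls off the work surface, if the arm or the gripper's body presses on something with over 40 N, if the wrist force passes 120 N, or if a joint passes its speed limit or range.

## Working session

There is one attempt and no reset: what is moved stays moved. The work goes in short steps, Python scripts to look and compute and a tool call to move; the robot and the scene stay as the last step left them, time stands still between calls to the robot, and variables do not carry over. Pictures are saved under pics/ and viewed, on a budget of 10 in all, crops included, one or two more only if the job needs it, and the job is handed in when it is done.

Besides the shell and the picture viewer there is one more tool, called after "Emit:" as name(argument=value, ...), one argument or row to a line, values as JSON. arm_command: Moves the arm, as the interface text tells. Its arguments: {"type":"object","properties":{"rows":{"type":"array","items":{"type":"number"}},"newtons":{"type":"number"}},"required":["rows"]}

```bash
mkdir -p pics; cat > h.py <<'E'
import numpy as np, cv2
from cell import manip
def grab(n,tag):
    c=manip.camera(n); cv2.imwrite(f'pics/{tag}.png',c['image']); np.savez(f'pics/{tag}.npz',**{k:np.array(v) for k,v in c.items()}); return c
def world(c):
    K=np.array([[c['fx'],0,c['cx']],[0,c['fy'],c['cy']],[0,0,1.]])
    h,w=c['z_map'].shape
    uv=np.stack(np.meshgrid(np.arange(w),np.arange(h)),-1).reshape(-1,1,2).astype(np.float64)
    n=cv2.undistortPoints(uv,K,np.array(c['D'],float)).reshape(h,w,2)
    P=np.dstack([n,np.ones((h,w))])*c['z_map'][...,None]
    T=np.array(c['pose']); return P@T[:3,:3].T+T[:3,3]
E
python3 - <<'E'
from h import *
for n in('top','side'):
    c=grab(n,n+'0'); print(n,np.round(c['pose'],3).tolist(),c['fx'],(c['z_map']>0).mean())
s=manip.read_state(); print(s)
E
```

```text
top [[0.014, -0.988, 0.151, 312.352], [-1.0, -0.011, 0.023, -89.63], [-0.021, -0.151, -0.988, 1375.542], [0.0, 0.0, 0.0, 1.0]] 466.3115918487011 0.9960799319727891
side [[0.938, -0.179, 0.298, 153.393], [-0.347, -0.506, 0.79, -1085.523], [0.01, -0.844, -0.536, 747.302], [0.0, 0.0, 0.0, 1.0]] 480.7243403948065 0.9960374149659864
{'clock': 0.1, 'joints': array([ 1.20037247e+00,  3.00417842e-01,  1.52152637e+00, -2.26949787e-05,
        1.32069878e+00, -6.66081000e-02]), 'qd': array([ 0.00087086, -0.00210569, -0.00087607,  0.0007983 ,  0.0007062 ,
       -0.00139961]), 'effort': array([ 1.58949773e-03, -5.32643652e+01, -3.53283548e+01,  7.09891599e-02,
        2.34922307e-02, -8.14880946e-05]), 'eef_pos': array([164.46971212, 524.5942852 , 215.93868162]), 'eef_rot': array([-3.14054318e+00, -4.79748983e-05,  2.83778250e+00]), 'wrist_force': array([ 0.16895429, -0.09679371, -0.39998416]), 'moment': array([-0.01779978,  0.00634461,  0.03717348]), 'finger_gap': 94.06904942945488}
```

View pics/top0.png

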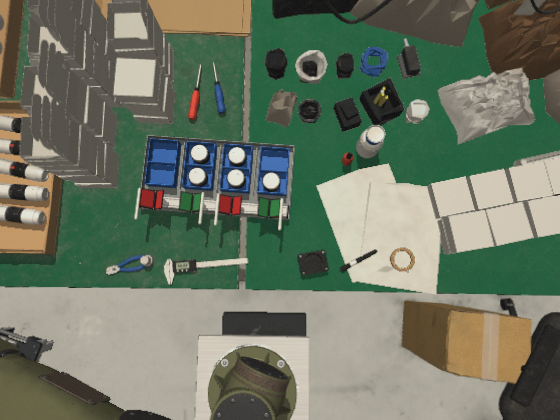

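View pics/side0.png

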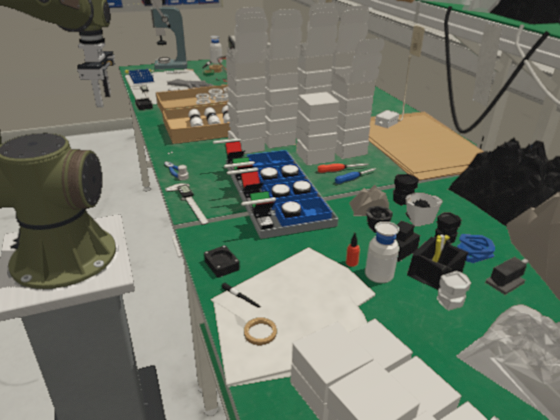

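The top view shows the four bins from left (+y) to right as empty, full, full and half (front only), at columns ~163, 199, 236 and 271. Their tags show red, green, red, green, with pins at (137,205), (201,207), (215,210) and (282,215). So tags 3 and 4 are wrong. The side view agrees. Next I measure the pins and unit caps.

```bash
python3 - <<'E'
from h import *
c=dict(np.load('pics/top0.npz')); W=world(c); im=c['image'].astype(int)
K=np.array([[c['fx'],0,c['cx']],[0,c['fy'],c['cy']],[0,0,1.]])
T=c['pose']
def ray(uv,z):
    n=cv2.undistortPoints(np.array(uv,float).reshape(-1,1,2),K,c['D'].astype(float)).reshape(-1,2)
    d=np.c_[n,np.ones(len(n))]@T[:3,:3].T; o=T[:3,3]; return o+d*((z-o[2])/d[:,2])[:,None]
white=((im.min(2)>150)).astype(np.uint8); roi=np.zeros_like(white); roi[135:232,125:300]=1
n,l,s,ce=cv2.connectedComponentsWithStats(white*roi)
for i in range(1,n):
    if s[i,4]<12: continue
    ys,xs=np.where(l==i); z=np.median(W[l==i][:,2])
    e=[(xs[ys==ys.min()].mean(),ys.min()),(xs[ys==ys.max()].mean(),ys.max())]
    print(s[i],'zmed',z.round(), 'ends@104',ray(e,104)[:,:2].round(1).tolist(),'cen',ray([ce[i]],104 if z>75 else z)[0].round(1))
k=cv2.resize(c['image'][130:235,120:300],None,fx=4.4,fy=4.4,interpolation=cv2.INTER_CUBIC); cv2.imwrite('pics/crop0.png',k)
# blue bins extent, rack yaw
b=((im[...,0]>110)&(im[...,2]<70)&(im[...,0]>im[...,1]+40)).astype(np.uint8)*roi
cn,_=cv2.findContours(b,0,2); pts=np.vstack([q for q in cn if cv2.contourArea(q)>50])
box=cv2.boxPoints(cv2.minAreaRect(pts)); print(ray(box,64)[:,:2].round(1).tolist())
E
```

```text
[191 145  16  15 192] zmed 52.0 ends@104 [[682.9, 157.9], [642.3, 160.6]] cen [676.7 170.   51.8]
[229 147  16  16 191] zmed 52.0 ends@104 [[678.1, 53.2], [634.8, 53.5]] cen [670.1  59.5  52.1]
[189 168  16  15 194] zmed 52.0 ends@104 [[616.4, 163.8], [576.4, 163.6]] cen [607.6 173.6  52.3]
[228 170  16  15 195] zmed 52.0 ends@104 [[611.8, 55.7], [571.9, 53.2]] cen [603.   60.3  52.1]
[263 173  16  15 196] zmed 52.0 ends@104 [[604.2, -45.2], [564.4, -44.4]] cen [595.3 -42.4  51.8]
[135 188   5  31  57] zmed 108.0 ends@104 [[557.6, 321.6], [473.4, 327.7]] cen [515.5 324.4 104. ]
[199 192  20  33 242] zmed 105.0 ends@104 [[548.3, 145.8], [459.2, 108.0]] cen [508.1 124.3 104. ]
[164 197  16  11 117] zmed 41.0 ends@104 [[533.1, 239.7], [505.3, 216.2]] cen [531.  242.7  41.4]
[278 198   9  32 120] zmed 106.0 ends@104 [[533.7, -75.3], [447.5, -69.6]] cen [494.6 -76.  104. ]
[241 203  17  11 141] zmed 41.0 ends@104 [[518.7, 18.5], [491.0, -4.2]] cen [515.8  17.7  41.4]
[[579.9, 318.2], [693.7, 315.3], [663.8, -93.4], [551.0, -85.6]]
```

View pics/crop0.png

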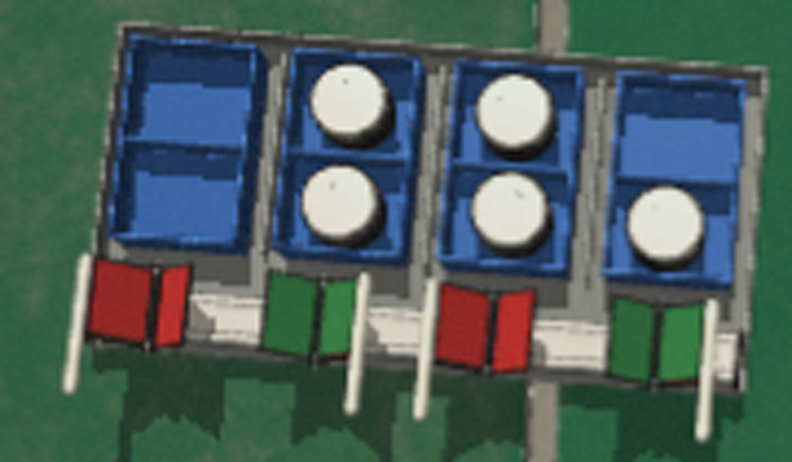

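```bash
python3 - <<'E'
from h import *
c=dict(np.load('pics/top0.npz')); K=np.array([[c['fx'],0,c['cx']],[0,c['fy'],c['cy']],[0,0,1.]]); T=c['pose']
def ray(uv,z):
    n=cv2.undistortPoints(np.array(uv,float).reshape(-1,1,2),K,c['D'].astype(float)).reshape(-1,2)
    d=np.c_[n,np.ones(len(n))]@T[:3,:3].T; o=T[:3,3]; return o+d*((z-o[2])/d[:,2])[:,None]
px=np.array([(70,390),(84,255),(352,412),(363,275),(418,417),(432,282),(702,438),(711,302)])/4.4-.4+[120,130]
P=ray(px,104)[:,:2]; print(P.round(1).tolist())
d=P[1::2]-P[::2]; print('len',np.linalg.norm(d,axis=1).round(1),'yaw',np.arctan2(d[:,1],d[:,0]).round(3))
yaw=-.068; R=np.array([[np.cos(yaw),-np.sin(yaw)],[np.sin(yaw),np.cos(yaw)]])
Q=P@R  # rack axes
print('rack-frame pins\n',Q.round(1))
U=np.array([[607.6,173.6],[603,60.3],[595.3,-42.4],[676.7,170],[670.1,59.5]])@R; print('units',U.round(1))
p=Q[::2]; tipx=p[:,0].mean(); ty=[Q[2*i:2*i+2,1].mean() for i in range(4)]
x=tipx+17
for nm,y in(('gap 2-3',(ty[1]+ty[2])/2),('tag3 upright',ty[2]-33),('tag3 pin +12 past',ty[2]-45),('right of pin4 by 28',ty[3]-28),('tag4 upright',ty[3]+33)):
    print(nm,(R@[x,y]).round(1),'rack y',round(y,1))
print(manip.read_state()['eef_pos'])
E
```

```text
[[472.7, 326.3], [558.9, 322.6], [460.8, 149.1], [548.0, 145.5], [458.2, 107.7], [544.0, 101.8], [447.1, -70.0], [533.0, -74.5]]
len [86.2 87.2 86.  86.1] yaw [-0.043 -0.041 -0.069 -0.053]
rack-frame pins
 [[449.5 357.6]
 [535.7 359.8]
 [449.6 180.1]
 [536.8 182.4]
 [449.8 138.6]
 [535.8 138.5]
 [450.8 -39.4]
 [536.9 -38.1]]
units [[594.4 214.5]
 [597.5 101.1]
 [596.8  -1.9]
 [663.6 215.6]
 [664.5 104.9]]
gap 2-3 [476.7 127.8] rack y 159.9
tag3 upright [473.   73.6] rack y 105.5
tag3 pin +12 past [472.2  61.6] rack y 93.5
right of pin4 by 28 [461.3 -98.3] rack y -66.8
tag4 upright [465.5 -37.5] rack y -5.8
[164.46971212 524.5942852  215.93868162]
```

Emit:
arm_command(
  rows=[31.2,-39.7,0,-7.66,0,31.2,-39.7,0,-7.66,0,31.2,-39.7,0,-7.66,0,31.2,-39.7,0,-7.66,0,31.2,-39.7,0,-7.66,0],
  newtons=5,
)

```text
clock: 0.72
eef_pos: [321.2, 324.9, 216.3]
eef_rot: [-3.141, 0.0, 2.165]
wrist_force: [0.9, 1.0, -0.0]
finger_gap: 47.7
```

Emit:
arm_command(
  rows=[31.2,-39.7,0,-7.66,0,31.2,-39.7,0,-7.66,0,31.2,-39.7,0,-7.66,0,31.2,-39.7,0,-7.66,0,31.2,-39.7,0,-7.66,0],
)

```text
clock: 1.35
eef_pos: [477.3, 126.3, 216.3]
eef_rot: [-3.141, 0.0, 1.496]
wrist_force: [0.3, 0.5, 0.5]
finger_gap: 0.5
```

Emit:
arm_command(
  rows=[0,0,-20,0,0,0,0,-20,0,0,0,0,-20,0,0,0,0,0,0,0],
)

```text
clock: 1.85
eef_pos: [475.8, 127.6, 155.3]
eef_rot: [-3.139, 0.001, 1.501]
wrist_force: [-0.0, 0.3, 1.5]
finger_gap: 0.3
```

```bash
python3 - <<'E'
from h import *
a=grab('top','t1');b=grab('side','s1')
A=cv2.resize(a['image'][130:270,120:300],(514,400),interpolation=cv2.INTER_CUBIC);B=cv2.resize(b['image'][100:240,180:280],(286,400),interpolation=cv2.INTER_CUBIC)
cv2.imwrite('pics/m1.png',np.hstack([A,B]))
s=manip.read_state();print(s['clock'],s['eef_pos'],s['eef_rot'],s['finger_gap'])
E
```

```text
1.95 [476.69442028 127.87130981 156.99148598] [ 3.14135133e+00 -7.40150361e-05  1.50093332e+00] 0.19698678577790565
```

View pics/m1.png

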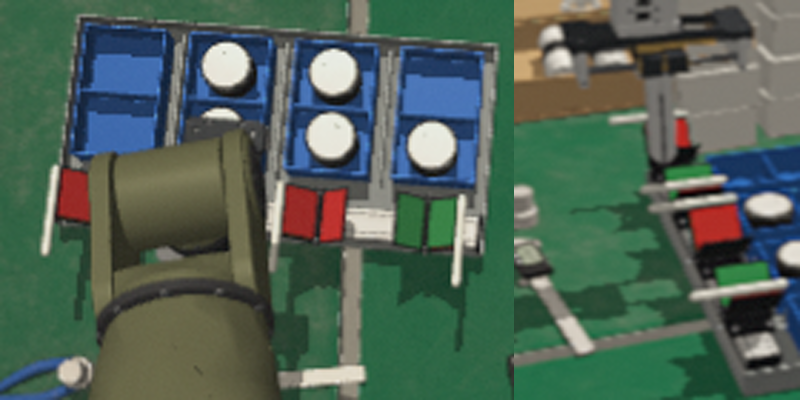

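The mosaic shows the closed finger above the gap between pins 2 and 3, with its tip at about (665,160) in the right panel. All tags are unchanged. I'll descend between the pins.

Emit:
arm_command(
  rows=[0,0,-20,0,0,0,0,-20,0,0,0,0,-11,0,0,0,0,-10,0,0,0,0,0,0,0],
)

```text
clock: 2.58
eef_pos: [476.5, 127.8, 95.3]
eef_rot: [-3.141, 0.0, 1.501]
wrist_force: [0.8, -0.5, -0.6]
finger_gap: 0.4
```

```bash
python3 - <<'E'
from h import *
b=grab('side','s2')
cv2.imwrite('pics/m2.png',cv2.resize(b['image'][130:240,200:300],(546,600),interpolation=cv2.INTER_CUBIC))
s=manip.read_state();print(s['clock'],s['eef_pos'],s['wrist_force'])
E
```

```text
2.625 [476.66789866 127.84017201  95.71013757] [ 0.56786524 -0.30935914  0.665703  ]
```

View pics/m2.png

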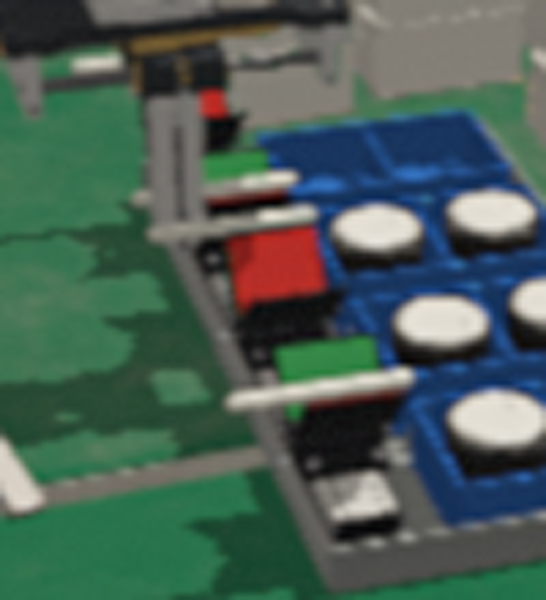

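The finger sits between pins 2 and 3 at about (180,210), with both pins undisturbed. I'll push slowly to the right.

Emit:
arm_command(
  rows=[-0.4,-6,0,0,0,-0.4,-6,0,0,0,-0.4,-6,0,0,0,-0.4,-6,0,0,0,-0.4,-6,0,0,0],
)

```text
clock: 3.25
eef_pos: [474.5, 97.3, 95.5]
eef_rot: [3.142, 0.0, 1.501]
wrist_force: [-0.3, 0.6, -0.1]
finger_gap: 0.3
```

Emit:
arm_command(
  rows=[-0.4,-6,0,0,0,-0.4,-6,0,0,0,-0.4,-6,0,0,0,-0.4,-6,0,0,0,0,0,0,0,0],
)

```text
clock: 3.88
eef_pos: [472.9, 73.4, 95.5]
eef_rot: [3.142, -0.0, 1.5]
wrist_force: [-0.4, -0.7, 0.3]
finger_gap: 0.9
```

```bash
python3 - <<'E'
from h import *
b=grab('side','s3')
cv2.imwrite('pics/m3.png',cv2.resize(b['image'][130:240,200:300],(546,600),interpolation=cv2.INTER_CUBIC))
s=manip.read_state();print(s['clock'],s['eef_pos'],s['wrist_force'])
E
```

```text
3.925 [472.93702496  73.65900219  95.45322108] [0.88372218 0.14334871 0.94186601]
```

View pics/m3.png

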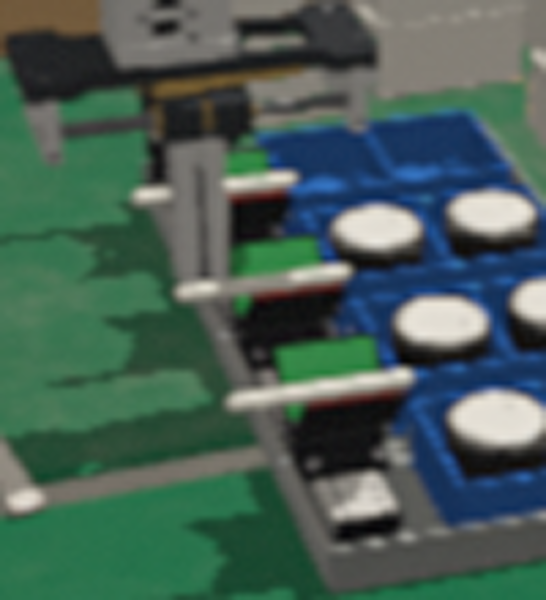

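Tag 3 now shows green: its pin lies right at about (265,280) and has left the finger. I'll raise, move to the right of pin 4 and descend.

Emit:
arm_command(
  rows=[0,0,20,0,0,0,0,20,0,0,0,0,20,0,0,0,0,0,0,0],
)

```text
clock: 4.42
eef_pos: [473.5, 74.0, 156.4]
eef_rot: [3.139, -0.0, 1.501]
wrist_force: [-0.5, -0.2, 0.1]
finger_gap: 0.8
```

Emit:
arm_command(
  rows=[-2.4,-34.5,0,0,0,-2.4,-34.5,0,0,0,-2.4,-34.5,0,0,0,-2.4,-34.5,0,0,0,-2.4,-34.5,0,0,0],
)

```text
clock: 5.05
eef_pos: [460.4, -99.6, 154.4]
eef_rot: [-3.14, -0.0, 1.501]
wrist_force: [0.4, -0.4, 0.4]
finger_gap: 0.3
```

Emit:
arm_command(
  rows=[0,0,0,0,0,0,0,-20,0,0,0,0,-20,0,0,0,0,-20,0,0,0,0,0,0,0],
)

```text
clock: 5.68
eef_pos: [460.1, -97.6, 94.0]
eef_rot: [-3.138, -0.001, 1.502]
wrist_force: [0.2, 0.1, 0.9]
finger_gap: 0.6
```

```bash
python3 - <<'E'
from h import *
b=grab('side','s4')
cv2.imwrite('pics/m4.png',cv2.resize(b['image'][130:240,200:300],(546,600),interpolation=cv2.INTER_CUBIC))
s=manip.read_state();print(s['clock'],s['eef_pos'],s['wrist_force'])
E
```

```text
5.725 [460.71692496 -97.9091486   95.05422198] [-0.30003568  0.17464096 -0.04174316]
```

View pics/m4.png

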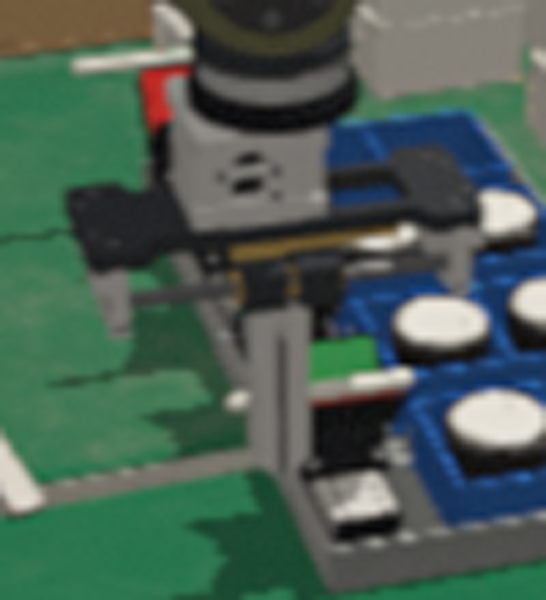

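The finger stands to the right of pin 4, with the pin tip at (237,400) behind it. I'll push left.

Emit:
arm_command(
  rows=[0.4,6,0,0,0,0.4,6,0,0,0,0.4,6,0,0,0,0.4,6,0,0,0,0.4,6,0,0,0],
)

```text
clock: 6.35
eef_pos: [463.0, -68.2, 95.5]
eef_rot: [3.142, -0.0, 1.501]
wrist_force: [0.1, 1.7, -0.1]
finger_gap: 0.3
```

Emit:
arm_command(
  rows=[0.4,6,0,0,0,0.4,6,0,0,0,0.4,6,0,0,0,0.4,6,0,0,0,0.4,6,0,0,0],
)

```text
clock: 6.98
eef_pos: [465.0, -38.3, 95.5]
eef_rot: [-3.142, -0.0, 1.501]
wrist_force: [0.2, 0.8, -0.5]
finger_gap: 0.4
```

Emit:
arm_command(
  rows=[0,0,0,0,0,0,0,0,0,0,0,0,20,0,0,0,0,30,0,0,0,0,40,0,0],
)

```text
clock: 7.6
eef_pos: [464.5, -38.8, 186.0]
eef_rot: [-3.14, -0.0, 1.501]
wrist_force: [-0.1, -0.2, 0.1]
finger_gap: 0.4
```

Emit:
arm_command(
  rows=[-20,-50,10,0,0,-20,-50,10,0,0,-20,-50,10,0,0,-20,-50,0,0,0,0,0,0,0,0],
)

```text
clock: 8.22
eef_pos: [383.6, -241.2, 215.5]
eef_rot: [-3.142, 0.0, 1.496]
wrist_force: [-0.3, 0.1, 0.2]
finger_gap: 0.6
```

```bash
python3 - <<'E'
from h import *
a=grab('top','t5');b=grab('side','s5')
A=cv2.resize(a['image'][130:270,120:300],(514,400),interpolation=cv2.INTER_CUBIC);B=cv2.resize(b['image'][100:240,180:280],(286,400),interpolation=cv2.INTER_CUBIC)
cv2.imwrite('pics/m5.png',np.hstack([A,B]))
s=manip.read_state();print(s['clock'],s['eef_pos'],s['wrist_force'])
o=cv2.imread('pics/top0.png')
for y,x in((145,191),(147,229),(168,189),(170,228),(173,263)):
    f=lambda i:np.array(cv2.moments((i[y-3:y+19,x-3:x+19].min(2)>150).astype(np.uint8),True)['m10 m00 m01'.split()[0]]) 
    g=lambda i:(lambda m:(m['m10']/m['m00'],m['m01']/m['m00']))(cv2.moments((i[y-2:y+18,x-2:x+18].min(2)>150).astype(np.uint8),True))
    print(np.round(np.subtract(g(a['image']),g(o)),2))
E
```

```text
8.325 [ 384.76814042 -238.75827367  215.33599553] [ 0.65118218 -0.22938221 -0.45876068]
[-0.09 -0.07]
[0.14 0.08]
[0. 0.]
[-0.02  0.  ]
[-0.01  0.08]
```

View pics/m5.png

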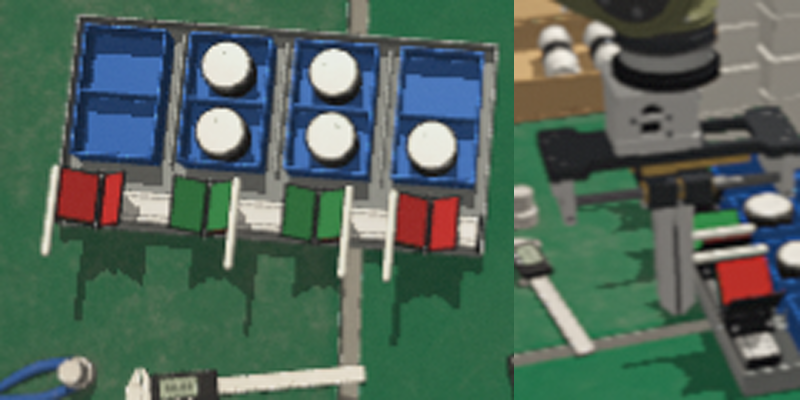

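The tags now read red, green, green, red over empty, full, full and half bins, with pins at (50,210), (232,222), (346,230) and (390,235). The arm is clear of everything, so I'll hand in.

```bash
python3 -c "
from cell import manip
print(manip.sign_off())"
```

```text
the job is handed in; nothing more can be done
None
```

I flipped the two wrong tags and handed the job in at about 8.3 s of the 35 s allowed. Counting from the left, bay 3 (full bin) went from red to green and bay 4 (half-full bin) from green to red, each pushed once with closed fingers.

- **Tags:** the last pictures show red, green, green, red in front of empty, full, full and half-full bins, with every pin lying at its stop.
- **Units:** all five caps are within 0.2 pixel (about 0.5 mm) of where they started.
- **Force:** the highest wrist force in the readings, taken at the end of each move call, was about 1.7 N. I had no direct reading of finger contact force.
- **Robot:** the arm ended raised and clear of the rack, touching nothing.

No check failed or disagreed. I did not measure the loose tools and bottles again. The arm stayed well above the bench on every move, lowering its fingertips only to about 84 mm beside the pins.

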